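# Burp the proofing box

## Robot

A 6-joint arm with a two-finger parallel gripper is mounted at the origin on a cart in front of the work surface, level with it; the furniture and walls round the work are solid. World frame = base frame: x ahead of the robot, y to its left, z up, the work surface at z = 0. Lengths are in m, angles in rad, forces in N, time in s.
With the tool pointing down it reaches from about 0.25 to 0.775 m from the base axis. Payload 4 kg.
Tool frame: the origin (TCP) lies at the centre of the arm's flange, where the gripper is bolted on; the fingertips stand 199 mm ahead of it and the grasp point (between the pads) lies 180 mm ahead of it; z points along the fingers, y is the line along which they close (so a half turn about z gives the same grasp; the last joint's range is limited). The gripper opens to 94 mm and grips with 3 to 60 N. Pads are 16 mm wide; open, the fingers measure 119 mm over their backs; the gripper's body (75 mm by 177 mm) begins 78 mm behind the grasp point.
Start: joints at [1.097, 0.087, 1.371, -0, 1.684, -0.103], TCP at [0.199, 0.513, 0.405] pointing down, gripper open.
Joint ranges: [-3.1, 3.1], [-0.76, 2.03], [0.27, 2.55], [-1.08, 4.22], [0.17, 2.65], [-2.57, 2.57]. Speed limits (rad/s): [2.79, 2.79, 3.14, 3.14, 3.14, 3.14].

## Interface

Orientations are given as [roll, pitch, yaw] about the fixed x, y, z axes, in that order (R = Rz(yaw) Ry(pitch) Rx(roll)).
In Python, from bench import robot, eyes, models gives the robot as it stands.
- The arm moves only by the tool step_arm, never from a script. Its argument "commands" is a list that holds one entry, the list of rows, each a list of 7 numbers: the shift along the tool's x, y, z in mm, then the turn, a rotation vector about the tool's x, y, z in rad, then the finger opening in mm, from 0 to 94. In form: [[[tx, ty, tz, wx, wy, wz, gripper], ...]]. A call has 1 to 20 rows; each row shifts and turns the commanded pose from where the row before left it, along the tool's axes as they then stand; what a row does not reach is not made up. A row lasts 1/8 s, in which the tool goes at most 62.5 mm and 10.7 degrees, less where a joint would pass 70% of its speed; a pose out of reach is approached as far as the arm can. A call is refused whole if a number of a shift passes 62.5 or a number of a turn 0.188, either way. A call with a gripper value outside its range is refused whole. The fingers move at their own pace and stop on an object; the grip force is fixed at half the most. Time passes only in rows, so rows that do not move let the fingers close. It gives the time, the measured TCP pose, the force, the opening and the grip force at its end, in the units of the state.
- robot.get_obs(): the state, without advancing time (a new reading comes with each control period).
- eyes.snapshot(name): name is "scene" or "top" or "wrist"; returns a dict with "color" (480x640x3 uint8, red, green, blue), "camera_matrix" (3x3 intrinsics, pixels), "eye" and "rotation" of the camera in the world; the wrist camera has in their place "tool_from_camera" (4x4, takes a point from camera to tool coordinates, whose origin is the TCP and whose axes are the flange's). Camera axes: x right, y up, looking along -z (the intrinsics and any distortion apply to the point x, -y, -z); pixel columns grow to the right and rows downward; lengths in m; the calibration is good to about 2 mm. A picture is of the moment at which its call begins: read the wrist's pose just before it. There is no depth.
- robot.close_job(): hands the job in; it is judged then, once.
Trained networks look in a picture, given as the dict that the camera call returned (one of the last four; its "shot" number tells which), for a name from the list of things; names that differ only in an ending like _2 or _b are one class to them, and where a whole thing is asked for, a point or a joint stands for the part that bears it (a point fixed in the world has none). Each returns a list of dicts, best first, with "confidence" (0 to 1); they miss things now and then, are a little off and sometimes report something else, mostly with a low value. They report only what shows in the picture. A call takes as long as a camera call. They do not tell look-alikes from the thing itself.
- models.masks_of(picture, query): "mask" (480x640 bool, what is visible of it) and "xy" ([column, row] in pixels, amid what is visible of it).
- models.tip_of(picture, query): "xy" ([column, row] in pixels: a listed point, or the origin of a listed thing).
The state is a dict: "time": time; "joint_positions": joint angles; "qvel": joint speeds; "joint_torque": joint torques, N m; "tool_pos": TCP position; "ee_rot": TCP orientation; "wrist_force": force on the tool from outside, world axes, zero at the start; "wrist_torque": the same for the moment, N m; "width": finger opening in m; "finger_force": force on a finger pad.
Only numpy, scipy, OpenCV 4.12 (cv2) and the standard library are available. Lean on these libraries where they do the work, as an engineer would, in place of code of your own. Each camera call takes 0.05 s, during which the arm holds its last target. There are 200 camera calls.

## Task

Burp the dough-proofing box: first use the scraper block to push all the dried dough flakes off the shut lid and down onto the worktop (not with the fingers), so that none can fall inside, and stand the scraper back upright on the worktop beside the box. Then take the lid by its front bar, pull it free of its sticky seal without letting it fly wide open, and finish while still holding it by the bar, with the lid's front edge raised about 25 mm. Leave the other things where they are.

Things in the scene. Friction and masses are not known exactly. Their poses are not given: they have to be found in the camera images.
- dough_box: low brushed-steel proofing box, 122 (x) x 180 (y) x 52 mm without its lid, fixed to the worktop; origin at the centre of its underside, z up, its hinge along its far (+x) side and the lid's bar on its near (-x) side, at any yaw within about 0.3 rad. With the lid shut the lid's flat top is 66 mm above the worktop
- box_lid (a joint): lid: flat steel slab 130 x 188 x 12 mm, hinged at the back; axis along the box's y at x = +67.5, z = 54 mm in the box frame. 0 rad = shut, grows as the front edge (132.5 mm from the axis) rises: 0.19 rad = 25 mm. A gasket grips the shut lid: 12 to 17 N up at the bar breaks it free; the pull fades within 10 mm of rise, then the lid moves easily and falls shut by its own weight if let go
- lid_top (a point): centre of the lid's flat top face (130 mm along the box's x, 188 mm along its y, so it overhangs the box by 4 mm all round); moves with the lid. Wall cabinets hang over the back of the worktop, from 0.46 m up and from x = 0.62 m on (and over the right-hand corner): keep the wrist in front of them
- lid_bar: round steel pull bar along the lid's front edge, 14 mm thick, 110 mm between its two legs, parallel to the box's y; fixed to the lid, level with it, 38 mm in front of the lid's edge (31 mm clear finger space behind it). Origin at the middle of the bar, on its centre line, 170.5 mm from the hinge axis and, when shut, 60 mm above the worktop
- scraper: scraper block standing on its lip: light wood grip on a black hard-rubber lip; 120 mm long (its x) x 60 mm high. Lip 16 mm thick, lowest 16 mm; grip 24 mm thick (its y) from 16 to 46 mm height, 30 mm thick above that. About 160 g. Origin at the centre of its underside, z up
- flake1: one of four dry, hard dough flakes lying on the lid, tan, about 20 x 14 x 8 mm, 12 g; origin at the centre of its underside
- flake2: one of four dry, hard dough flakes lying on the lid, tan, about 20 x 14 x 8 mm, 12 g; origin at the centre of its underside
- flake3: one of four dry, hard dough flakes lying on the lid, tan, about 20 x 14 x 8 mm, 12 g; origin at the centre of its underside
- flake4: one of four dry, hard dough flakes lying on the lid, tan, about 20 x 14 x 8 mm, 12 g; origin at the centre of its underside
- garlic: bystander: garlic bulb, 50 mm, stands near the worktop's front edge
- lemon: bystander: lemon, 72 x 55 x 56 mm, at the left
- salt_shaker: bystander: salt shaker, 44 mm wide, 90 mm high, at the far right
- spread_pot: bystander: small tub, 72 mm wide, 71 mm high, at the right
- teaspoon: bystander: teaspoon 130 mm long, 11 mm high, near the front edge at the right
Mind the look-alikes: they are no part of the job. What is shaped like the scraper but orange or purple is not meant.

How it is judged:
By the outcome, as a careful person would: the job done as asked, in the order asked, and still so for the second after the job is handed in, while the arm keeps its last pose, push and grip.
It also fails if it takes over 64 s, if anything falls off the work surface, if the arm or the gripper's body presses on something with over 40 N, if the wrist force passes 120 N, or if a joint passes its speed limit or range.

## Working session

There is one attempt and no reset: what is moved stays moved. The work goes in short steps, Python scripts to look and compute and a tool call to move; the robot and the scene stay as the last step left them, time stands still between calls to the robot, and variables do not carry over. Pictures are saved under pics/ and viewed, at most 10 in all, crops included, and the job is handed in when it is done.

Besides the shell and the picture viewer there is one more tool, called after "Request:" by a JSON object that holds its "method" and its "body". step_arm: Moves the arm, as the interface text tells. Its arguments: {"type":"object","properties":{"commands":{"type":"array"}},"required":["commands"]}

```bash
mkdir -p pics; cat > h.py <<'E'
import numpy as np, cv2
from scipy.spatial.transform import Rotation as R
from bench import robot, eyes, models
def ray(p,xy,obs=None):
    K=np.array(p["camera_matrix"]); d=np.linalg.inv(K)@[xy[0],xy[1],1]; d=np.array([d[0],-d[1],-d[2]])
    if "eye" in p: return np.array(p["eye"]),R_of(p["rotation"])@d
    T=np.array(p["tool_from_camera"]); Rt=rot(obs); 
    return np.array(obs["tool_pos"])+Rt@T[:3,3], Rt@T[:3,:3]@d
def R_of(r):
    r=np.array(r); return r if r.shape==(3,3) else R.from_euler("xyz",r).as_matrix()
def rot(o): return R_of(o["ee_rot"])
def at(p,xy,z,obs=None):
    o,d=ray(p,xy,obs); return o+d*(z-o[2])/d[2]
def proj(p,X):
    q=R_of(p["rotation"]).T@(np.array(X)-np.array(p["eye"])); k=np.array(p["camera_matrix"])@[q[0],-q[1],-q[2]]; return k[:2]/k[2]
def save(p,n): cv2.imwrite(f"pics/{n}.png",p["color"][:,:,::-1])
E
python3 - <<'E'
from h import *
print({k:v for k,v in robot.get_obs().items()})
for c in("top","scene"):
    p=eyes.snapshot(c); save(p,c); print(c,p["eye"],[k for k in p])
    for q,z in [("dough_box",0),("lid_top",.066),("lid_bar",.06),("scraper",0),("flake1",.066),("garlic",0.02),("lemon",0.03),("salt_shaker",0),("spread_pot",0),("teaspoon",0)]:
        print(q,[(np.round(t["xy"]).tolist(),round(t["confidence"],2),np.round(at(p,t["xy"],z),3).tolist()) for t in models.tip_of(p,q)])
E
```

```text
{'time': 0.0, 'joint_positions': array([ 1.09687988e+00,  8.79645394e-02,  1.37226208e+00, -4.10045304e-06,
        1.68358300e+00, -1.03086448e-01]), 'qvel': array([ 0.00113871, -0.00076259,  0.00048284,  0.00024949, -0.00073654,
        0.00072584]), 'joint_torque': array([-2.66523653e-03, -3.40184498e+01, -3.02422893e+01,  7.14936526e-02,
        3.32705432e-02, -1.88491445e-04]), 'tool_pos': array([0.19926134, 0.51251688, 0.4034945 ]), 'ee_rot': array([-3.13938704e+00, -2.24080653e-04,  2.77076195e+00]), 'wrist_force': array([-0.9708487 ,  0.56324698,  1.12236542]), 'wrist_torque': array([ 0.0264905 , -0.0317584 ,  0.01768776]), 'finger_force': 0.0, 'width': 0.09422597528340027}
top [ 0.30018137 -0.01824906  1.46769442] ['color', 'camera_matrix', 'eye', 'rotation', 'shot']
dough_box [([249.0, 206.0], 0.68, [0.484, 0.214, 0.0])]
lid_top [([247.0, 196.0], 0.94, [0.502, 0.212, 0.066])]
lid_bar [([242.0, 234.0], 0.69, [0.398, 0.222, 0.06])]
scraper [([386.0, 200.0], 0.77, [0.505, -0.181, 0.0]), ([339.0, 199.0], 0.64, [0.505, -0.046, 0.0]), ([461.0, 307.0], 0.58, [0.198, -0.397, 0.0])
[... 834 characters left out ...]
 258.0], 0.54, [0.397, 0.207, 0.06])]
scraper [([442.0, 275.0], 0.7, [0.207, -0.39, 0.0]), ([416.0, 221.0], 0.61, [0.49, -0.448, 0.0])]
flake1 [([225.0, 244.0], 0.54, [0.47, 0.24, 0.066]), ([217.0, 231.0], 0.48, [0.543, 0.253, 0.066]), ([241.0, 239.0], 0.39, [0.479, 0.187, 0.066]), ([244.0, 226.0], 0.38, [0.546, 0.163, 0.066])]
garlic [([298.0, 265.0], 0.57, [0.358, 0.035, 0.02])]
lemon [([176.0, 286.0], 0.5, [0.358, 0.401, 0.03])]
salt_shaker [([395.0, 203.0], 0.49, [0.619, -0.427, -0.0]), ([400.0, 247.0], 0.16, [0.371, -0.325, 0.0])]
spread_pot [([415.0, 218.0], 0.75, [0.51, -0.453, 0.0]), ([232.0, 239.0], 0.68, [0.571, 0.206, 0.0])]
teaspoon [([400.0, 244.0], 0.65, [0.384, -0.334, -0.0])]
```

View pics/top.png

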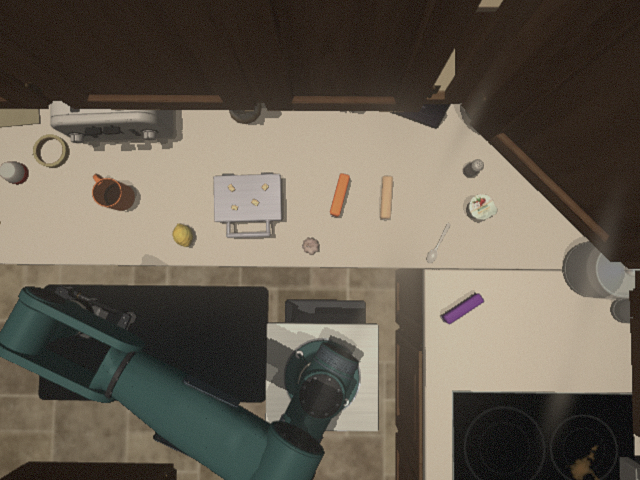

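View pics/scene.png

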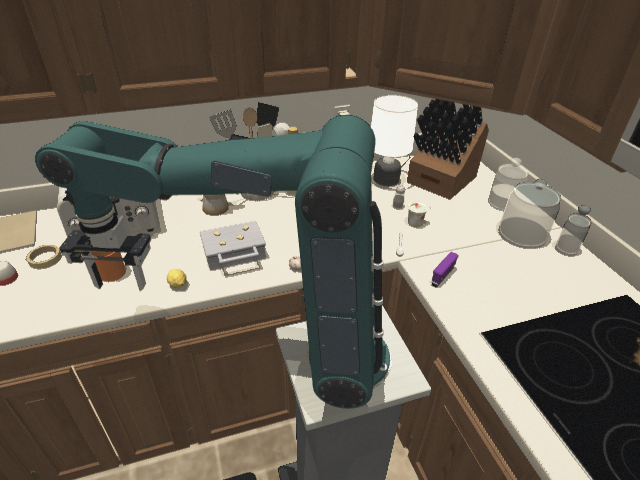

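The top view shows the box at about (249,200), the wood scraper at (386,198), the orange look-alike at (340,195) and the garlic at (311,246). The scene view agrees, with the arm at the left. I'll move over the box to look with the wrist camera.

Request:
{"method": "step_arm", "body": {"commands": [[[-42,-24,0,0,0,0,94],[-42,-24,0,0,0,0,94],[-42,-24,0,0,0,0,94],[-42,-24,0,0,0,0,94],[-42,-24,0,0,0,0,94],[-42,-24,0,0,0,0,94],[-42,-24,0,0,0,0,94],[-42,-24,0,0,0,0,94],[0,0,0,0,0,-0.123,94],[0,0,0,0,0,-0.123,94],[0,0,0,0,0,-0.124,94],[0,0,0,0,0,0,94],[0,0,0,0,0,0,94]]]}}

```text
time: 2.72
tool_pos: [0.4429, 0.212, 0.4047]
ee_rot: [3.141, 0.0, 3.139]
wrist_force: [0.1, 0.7, -0.2]
width: 0.094
finger_force: 0.0
```

```bash
python3 - <<'E'
from h import *
o=robot.get_obs(); print(o["tool_pos"],o["ee_rot"],o["joint_positions"])
p=eyes.snapshot("wrist"); save(p,"w1"); print(np.round(p["tool_from_camera"],3).tolist(),np.array(p["camera_matrix"]).tolist())
for q,z in [("lid_top",.066),("lid_bar",.06),("flake1",.066),("garlic",.02),("lemon",.03)]:
    print(q,[(np.round(t["xy"]).tolist(),round(t["confidence"],2),np.round(at(p,t["xy"],z,o),3).tolist()) for t in models.tip_of(p,q)])
p=eyes.snapshot("top");save(p,"top2")
for q in("lid_top","lid_bar","scraper"):
    for m in models.masks_of(p,q):
        c=max(cv2.findContours(m["mask"].astype(np.uint8),0,1)[0],key=cv2.contourArea)
        print(q,m["confidence"],cv2.minAreaRect(c))
E
```

```text
[0.44285578 0.21195244 0.4047116 ] [3.14149774e+00 7.42571648e-05 3.13914900e+00] [ 3.30823834e-01 -4.49602958e-02  1.50531453e+00  6.58017170e-05
  1.68113720e+00 -1.23752159e+00]
[[0.0, 0.972, 0.236, 0.068], [1.0, 0.0, -0.001, -0.001], [-0.001, 0.236, -0.972, 0.02], [0.0, 0.0, 0.0, 1.0]] [[363.15107281853653, 0.0, 318.3170576716054], [0.0, 363.15107281853653, 245.49138190508012], [0.0, 0.0, 1.0]]
lid_top [([315.0, 295.0], 0.75, [0.5, 0.208, 0.066])]
lid_bar []
flake1 [([356.0, 268.0], 0.69, [0.473, 0.246, 0.066]), ([265.0, 327.0], 0.68, [0.532, 0.16, 0.066]), ([366.0, 326.0], 0.67, [0.531, 0.257, 0.066]), ([295.0, 281.0], 0.55, [0.485, 0.19, 0.066]), ([313.0, 185.0], 0.21, [0.398, 0.207, 0.066])]
garlic [([146.0, 151.0], 0.95, [0.368, 0.044, 0.02]), ([313.0, 184.0], 0.68, [0.401, 0.207, 0.02])]
lemon [([498.0, 181.0], 0.82, [0.397, 0.385, 0.03])]
lid_top 0.97 ((259.1980895996094, 205.05661010742188), (62.593040466308594, 44.00190734863281), 87.51044464111328)
lid_bar 0.72 ((261.5, 228.5), (15.0, 15.0), 90.0)
lid_bar 0.66 ((310.1800231933594, 245.24002075195312), (16.200000762939453, 15.600000381469727), 53.13010025024414)
scraper 0.92 ((461.9565734863281, 308.3981018066406), (14.421156883239746, 46.56470489501953), 55.61965560913086)
scraper 0.88 ((339.21990966796875, 194.92530822753906), (11.208324432373047, 44.44680404663086), 14.931418418884277)
scraper 0.66 ((385.5953674316406, 197.4747314453125), (9.606256484985352, 43.290531158447266), 3.5763344764709473)
```

View pics/w1.png

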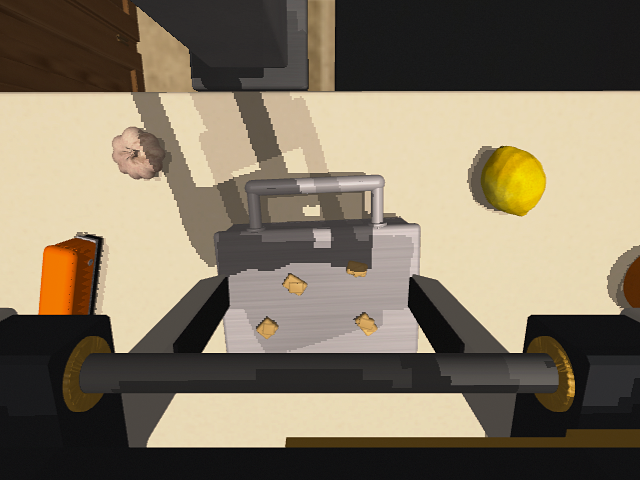

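Wrist view: the bar runs from (248,187) to (383,181). The lid's front edge goes from (216,233) to (419,225), the flakes sit at rows 268-327, and the lid is clear of other things. Next I'll look over the scraper.

Request:
{"method": "step_arm", "body": {"commands": [[[1,-48,0,0,0,0,94],[1,-48,0,0,0,0,94],[1,-48,0,0,0,0,94],[1,-48,0,0,0,0,94],[1,-48,0,0,0,0,94],[1,-48,0,0,0,0,94],[1,-48,0,0,0,0,94],[1,-48,0,0,0,0,94],[0,0,0,0,0,0.06,94],[0,0,0,0,0,0,94],[0,0,0,0,0,0,94]]]}}

```text
time: 4.6
tool_pos: [0.4346, -0.1717, 0.4047]
ee_rot: [3.141, 0.0, 3.082]
wrist_force: [-0.6, -0.4, 0.8]
width: 0.0939
finger_force: 0.0
```

```bash
python3 - <<'E'
from h import *
import types
K=[[363.15107,0,318.31706],[0,363.15107,245.49138],[0,0,1]]
o=robot.get_obs(); print(o["tool_pos"],o["ee_rot"],o["joint_positions"])
p=eyes.snapshot("wrist"); save(p,"w2")
for q in ("scraper",):
    for t in models.tip_of(p,q): print(np.round(t["xy"]),t["confidence"],at(p,t["xy"],0,o).round(3))
    for m in models.masks_of(p,q):
        c=max(cv2.findContours(m["mask"].astype(np.uint8),0,1)[0],key=cv2.contourArea); b=cv2.boxPoints(cv2.minAreaRect(c))
        print(m["confidence"],b.round(1).tolist(),[at(p,x,.06,o).round(3).tolist() for x in b])
o1={"tool_pos":[0.44285578,0.21195244,0.4047116],"ee_rot":[3.1415,0.00007,3.13915]}
for xy,z in [((248,187),.06),((383,181),.06),((216,233),.066),((419,225),.066)]: print(at(p,xy,z,o1).round(4))
E
```

```text
[ 0.43462421 -0.17170365  0.40471652] [3.14148025e+00 1.74178817e-04 3.08225615e+00] [-4.97716262e-01 -9.84940421e-02  1.55544757e+00  1.76848499e-04
  1.68452913e+00 -2.00915602e+00]
[438. 284.] 0.71 [ 0.511 -0.043  0.   ]
[318. 291.] 0.56 [ 0.512 -0.177  0.   ]
0.87 [[-0.0, 0.0], [70.0, 0.0], [70.0, 36.0], [0.0, 36.0]] [[0.231, -0.412, 0.06], [0.235, -0.357, 0.06], [0.26, -0.362, 0.06], [0.257, -0.419, 0.06]]
0.84 [[301.3999938964844, 235.39999389648438], [334.1000061035156, 234.5], [337.20001220703125, 351.8999938964844], [304.5, 352.79998779296875]] [[0.435, -0.188, 0.06], [0.436, -0.158, 0.06], [0.554, -0.161, 0.06], [0.553, -0.193, 0.06]]
0.69 [[426.1000061035156, 295.6000061035156], [444.1000061035156, 232.60000610351562], [488.20001220703125, 245.1999969482422], [470.20001220703125, 308.20001220703125]] [[0.5, -0.074, 0.06], [0.44, -0.058, 0.06], [0.454, -0.017, 0.06], [0.516, -0.031, 0.06]]
[0.4    0.1493 0.06  ]
[0.3951 0.2684 0.06  ]
[0.4402 0.1199 0.066 ]
[0.4334 0.3009 0.066 ]
```

View pics/w2.png

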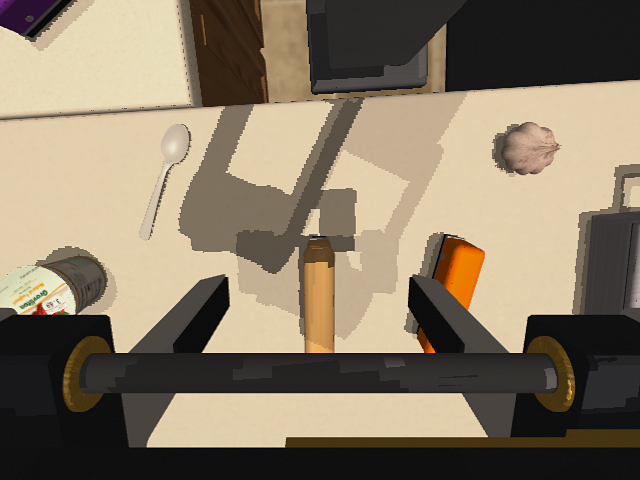

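The wood scraper shows from (302,235) to (337,352), centred near (0.496,-0.175), and its 30 mm top width checks out. The orange block is clear to its left. I'll go down and grasp.

Request:
{"method": "step_arm", "body": {"commands": [[[-30,0,0,0,0,0,70],[-31,0,0,0,0,0,70],[0,0,40,0,0,0,70],[0,0,40,0,0,0,70],[0,0,40,0,0,0,70],[0,0,40,0,0,0,70],[0,0,15,0,0,0,70],[0,0,10,0,0,0,70],[0,0,0,0,0,0,70],[0,0,0,0,0,0,15],[0,0,0,0,0,0,15],[0,0,0,0,0,0,15],[0,0,0,0,0,0,15],[0,0,0,0,0,0,15],[0,0,0,0,0,0,15]]]}}

```text
time: 6.62
tool_pos: [0.4955, -0.1758, 0.2198]
ee_rot: [3.142, 0.0, 3.081]
wrist_force: [0.5, -0.4, 0.6]
width: 0.0298
finger_force: 30.0
```

Request:
{"method": "step_arm", "body": {"commands": [[[0,0,-20,0,0,0,15],[0,0,-40,0,0,0,15],[0,0,-40,0,0,0,15],[0,0,-30,0,0,0,15],[0,0,0,0,0,-0.1,15],[-3,43,0,0,0,0,15],[-3,43,0,0,0,0,15],[-3,43,0,0,0,0,15],[-3,43,0,0,0,0,15],[-3,43,0,0,0,0,15],[-3,43,0,0,0,0,15],[-3,44,0,0,0,0,15],[0,0,0,0,0,0,15],[0,0,30,0,0,0,15],[0,0,20,0,0,0,15],[0,0,5,0,0,0,15],[0,0,0,0,0,0,15],[0,0,0,0,0,0,15]]]}}

```text
time: 8.88
tool_pos: [0.505, 0.1265, 0.2959]
ee_rot: [3.141, 0.002, -3.103]
wrist_force: [-0.4, -0.5, -1.8]
width: 0.0298
finger_force: 30.0
```

```bash
python3 - <<'E'
from h import *
o=robot.get_obs(); print(o["tool_pos"],o["ee_rot"],o["wrist_force"])
p=eyes.snapshot("wrist"); save(p,"w3")
print([(np.round(t["xy"]).tolist(),round(t["confidence"],2),np.round(at(p,t["xy"],.066,o),3).tolist()) for t in models.tip_of(p,"flake1")])
E
```

```text
[0.5050093  0.1265484  0.29585602] [ 3.14141367e+00  2.07780909e-03 -3.10281153e+00] [-0.44704714 -0.46940586 -1.84149369]
[([520.0, 230.0], 0.79, [0.474, 0.243, 0.066]), ([525.0, 316.0], 0.7, [0.528, 0.256, 0.066]), ([426.0, 249.0], 0.67, [0.488, 0.189, 0.066])]
```

View pics/w3.png

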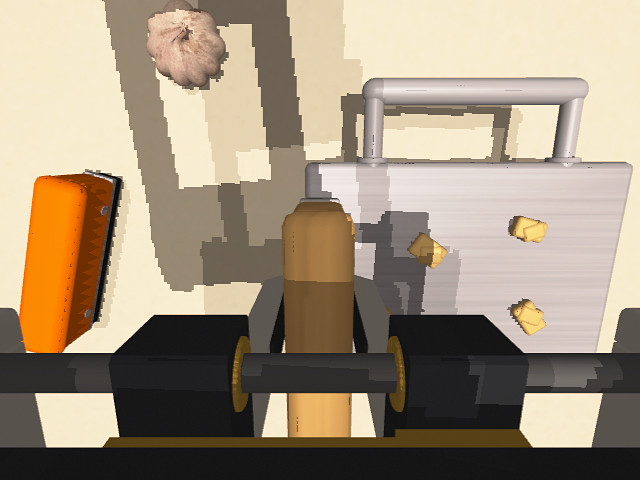

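The scraper hangs at the lid's right edge, aligned with it. Three flakes show at (428,250), (527,228) and (528,317); the fourth is hidden behind the hand. I'll lower it and sweep to +y.

Request:
{"method": "step_arm", "body": {"commands": [[[0,0,5,0,0,0,15],[0,0,3,0,0,0,15],[0,0,1,0,0,0,15],[0,0,0,0,0,0,15],[0,0,0,0,0,0,15]]]}}

```text
time: 9.6
tool_pos: [0.5046, 0.1268, 0.2858]
ee_rot: [3.141, 0.0, -3.102]
wrist_force: [0.8, -1.0, 0.4]
width: 0.0301
finger_force: 30.0
```

Request:
{"method": "step_arm", "body": {"commands": [[[0,0,-0.5,0,0,0,15],[0,10,0,0,0,0,15],[0,12,0,0,0,0,15],[0,12,0,0,0,0,15],[0,12,0,0,0,0,15],[0,12,0,0,0,0,15],[0,12,0,0,0,0,15],[0,12,0,0,0,0,15],[0,12,0,0,0,0,15],[0,12,0,0,0,0,15],[0,12,0,0,0,0,15],[0,12,0,0,0,0,15],[0,12,0,0,0,0,15],[0,12,0,0,0,0,15],[0,12,0,0,0,0,15]]]}}

```text
time: 11.48
tool_pos: [0.4981, 0.2935, 0.2862]
ee_rot: [3.142, 0.0, -3.102]
wrist_force: [0.1, -0.6, -0.7]
width: 0.03
finger_force: 30.0
```

Request:
{"method": "step_arm", "body": {"commands": [[[0,10,0,0,0,0,15],[0,10,0,0,0,0,15],[0,10,0,0,0,0,15],[0,8,0,0,0,0,15],[0,5,0,0,0,0,15],[0,0,0,0,0,0,15],[0,0,-30,0,0,0,15],[0,0,-40,0,0,0,15],[0,-40,0,0,0,0,15],[0,-40,0,0,0,0,15],[0,-40,0,0,0,0,15],[0,-40,0,0,0,0,15],[0,-40,0,0,0,0,15],[0,-40,0,0,0,0,15],[0,-40,0,0,0,0,15],[0,0,0,0,0,0,15],[0,0,0,0,0,0,15]]]}}

```text
time: 13.6
tool_pos: [0.5073, 0.0559, 0.3563]
ee_rot: [3.141, 0.0, -3.103]
wrist_force: [0.1, -0.1, -1.1]
width: 0.0295
finger_force: 30.0
```

```bash
python3 - <<'E'
from h import *
o=robot.get_obs(); print(o["tool_pos"],o["ee_rot"],o["wrist_force"])
ims=[]
for c in("wrist","top"):
    p=eyes.snapshot(c); ims.append(p["color"])
    for z in(.0,.066):print(c,[(np.round(t["xy"]).tolist(),round(t["confidence"],2),np.round(at(p,t["xy"],z,o),3).tolist()) for t in models.tip_of(p,"flake1")])
a=cv2.resize(ims[0],(440,330)); b=cv2.resize(ims[1][120:285,130:350],(440,330),interpolation=cv2.INTER_CUBIC)
cv2.imwrite("pics/c4.png",np.vstack([a,b])[:600,:,::-1])
E
```

```text
[0.50729676 0.05593404 0.3562669 ] [ 3.14089951e+00  1.31639452e-04 -3.10295231e+00] [ 0.1038858  -0.0817901  -1.13451823]
wrist []
wrist []
top [([203.0, 190.0], 0.62, [0.529, 0.35, 0.0]), ([206.0, 212.0], 0.54, [0.463, 0.341, 0.0]), ([208.0, 205.0], 0.53, [0.484, 0.335, 0.0]), ([467.0, 173.0], 0.49, [0.585, -0.418, 0.0]), ([201.0, 195.0], 0.41, [0.515, 0.355, 0.0]), ([254.0, 201.0], 0.27, [0.498, 0.202, 0.0])]
top [([203.0, 190.0], 0.62, [0.519, 0.334, 0.066]), ([206.0, 212.0], 0.54, [0.455, 0.325, 0.066]), ([208.0, 205.0], 0.53, [0.476, 0.319, 0.066]), ([467.0, 173.0], 0.49, [0.572, -0.4, 0.066]), ([201.0, 195.0], 0.41, [0.505, 0.339, 0.066]), ([254.0, 201.0], 0.27, [0.489, 0.192, 0.066])]
```

View pics/c4.png

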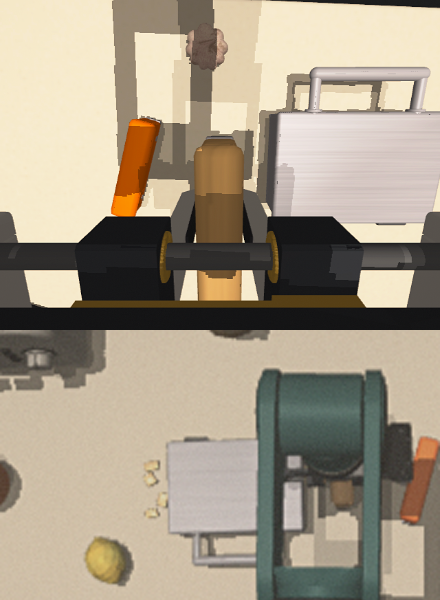

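The lid is clear and all four flakes lie on the worktop at the left, around (150,490) in the lower half. I'll set the scraper down between the box and the orange block.

Request:
{"method": "step_arm", "body": {"commands": [[[0,0,30,0,0,0,15],[0,0,40,0,0,0,15],[0,0,35,0,0,0,15],[0,0,18,0,0,0,15],[0,0,8,0,0,0,15],[0,0,3,0,0,0,15],[0,0,1,0,0,0,15],[0,0,0,0,0,0,15],[0,0,0,0,0,0,15]]]}}

```text
time: 15.02
tool_pos: [0.5077, 0.0559, 0.2219]
ee_rot: [3.142, 0.001, -3.102]
wrist_force: [0.6, -0.2, -1.3]
width: 0.0295
finger_force: 30.0
```

Request:
{"method": "step_arm", "body": {"commands": [[[0,0,1,0,0,0,15],[0,0,1,0,0,0,15],[0,0,0.5,0,0,0,15],[0,0,0,0,0,0,15],[0,0,0,0,0,0,15]]]}}

```text
time: 15.65
tool_pos: [0.5075, 0.0559, 0.2198]
ee_rot: [-3.142, 0.001, -3.102]
wrist_force: [-2.3, 1.0, 4.7]
width: 0.0297
finger_force: 30.0
```

Request:
{"method": "step_arm", "body": {"commands": [[[0,0,0,0,0,0,50],[0,0,0,0,0,0,50],[0,0,0,0,0,0,50],[0,0,-15,0,0,0,50],[0,0,-40,0,0,0,50],[0,0,-45,0,0,0,50],[0,0,-40,0,0,0,50],[26,39,0,0,0,0,50],[26,39,0,0,0,0,50],[26,39,0,0,0,0,50],[25,39,0,0,0,0,50],[0,0,0,0,0,0,50],[0,0,0,0,0,0,50]]]}}

```text
time: 17.27
tool_pos: [0.3985, 0.2075, 0.3595]
ee_rot: [-3.141, 0.002, -3.102]
wrist_force: [-0.6, -0.5, 0.0]
width: 0.0501
finger_force: 0.0
```

```bash
python3 - <<'E'
from h import *
o=robot.get_obs(); print(o["tool_pos"].tolist(),o["ee_rot"].tolist(),o["joint_positions"])
p=eyes.snapshot("wrist"); save(p,"w5")
for q,z in(("lid_bar",.06),("lid_top",.066),("scraper",0)):print(q,[(np.round(t["xy"]).tolist(),round(t["confidence"],2),np.round(at(p,t["xy"],z,o),3).tolist()) for t in models.tip_of(p,q)])
o3={"tool_pos":[0.5050093,0.1265484,0.29585602],"ee_rot":[3.14141367,.00207780909,-3.10281153]}
for xy in((375,91),(582,90)):print(at(p,xy,.06,o3))
E
```

```text
[0.39854762730557547, 0.2075226892133026, 0.3594963965554556] [-3.1414392098452697, 0.0016829977054197975, -3.102027216564744] [ 3.53996249e-01 -1.26882814e-01  1.67045827e+00 -6.66649702e-04
  1.59646416e+00 -1.25638301e+00]
lid_bar [([319.0, 246.0], 0.77, [0.399, 0.207, 0.06])]
lid_top [([317.0, 366.0], 0.73, [0.501, 0.21, 0.066])]
scraper [([68.0, 332.0], 0.67, [0.515, -0.044, 0.0])]
[0.40048836 0.15314077 0.06      ]
[0.39549291 0.26745853 0.06      ]
```

View pics/w5.png

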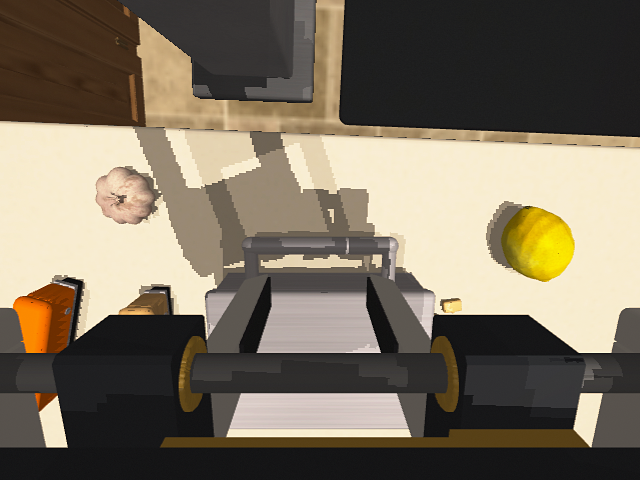

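The bar is centred at about (318,245), which gives (0.3985,0.208). The scraper is standing at (145,300) and the lid is clear. I'll turn 90° and descend to just above the bar.

Request:
{"method": "step_arm", "body": {"commands": [[[0,0,0,0,0,0.1745,34],[0,0,0,0,0,0.1745,34],[0,0,0,0,0,0.1745,34],[0,0,0,0,0,0.1745,34],[0,0,0,0,0,0.1745,34],[0,0,0,0,0,0.1745,34],[0,0,0,0,0,0.1745,34],[0,0,0,0,0,0.1745,34],[0,0,0,0,0,0.1745,34],[0,0,40,0,0,0,34],[0,0,35,0,0,0,34],[0,0,0,0,0,0,34],[0,0,0,0,0,0,34]]]}}

```text
time: 19.1
tool_pos: [0.3991, 0.2075, 0.285]
ee_rot: [3.14, -0.001, 1.609]
wrist_force: [0.7, -0.1, -0.1]
width: 0.0336
finger_force: 0.0
```

Request:
{"method": "step_arm", "body": {"commands": [[[0,0,10,0,0,0,34],[0,0,12,0,0,0,34],[0,0,12,0,0,0,34],[0,0,8,0,0,0,34],[0,0,3,0,0,0,34],[0,0,0,0,0,0,34],[0,0,0,0,0,0,5],[0,0,0,0,0,0,5],[0,0,0,0,0,0,5],[0,0,0,0,0,0,5],[0,0,0,0,0,0,5]]]}}

```text
time: 20.48
tool_pos: [0.3984, 0.2078, 0.239]
ee_rot: [3.141, -0.0, 1.61]
wrist_force: [-1.0, -0.1, 2.9]
width: 0.0131
finger_force: 30.0
```

Request:
{"method": "step_arm", "body": {"commands": [[[0,0,-1,0,0,0,5],[0,0,-1,0,0,0,5],[0,0,-1,0,0,0,5],[0,0,-1,0,0,0,5],[0,0,0,0,0,0,5]]]}}

```text
time: 21.1
tool_pos: [0.3985, 0.2077, 0.2402]
ee_rot: [3.142, -0.0, 1.61]
wrist_force: [7.8, 2.9, -14.7]
width: 0.0132
finger_force: 30.0
```

Request:
{"method": "step_arm", "body": {"commands": [[[0,0,-1,0,0,0,5],[0,0,-1,0,0,0,5],[0,0,-1,0,0,0,5],[0,0,-1,0,0,0,5],[0,0,-1,0,0,0,5],[0,0,-1,0,0,0,5],[0,0,0,0,0,0,5]]]}}

```text
time: 21.98
tool_pos: [0.3988, 0.2077, 0.2478]
ee_rot: [3.141, -0.0, 1.61]
wrist_force: [5.9, 2.1, -8.0]
width: 0.0133
finger_force: 30.0
```

Request:
{"method": "step_arm", "body": {"commands": [[[0,0.3,-2,0,0,0,5],[0,0.3,-2,0,0,0,5],[0,0.3,-2,0,0,0,5],[0,0.3,-2,0,0,0,5],[0,0.3,-2,0,0,0,5],[0,0.3,-2,0,0,0,5],[0,0.3,-2,0,0,0,5],[0,0.3,-2,0,0,0,5],[0,0.3,-2,0,0,0,5],[0,0.3,-2,0,0,0,5],[0,0.3,-1,0,0,0,5],[0,0,0,0,0,0,5],[0,0,0,0,0,0,5]]]}}

```text
time: 23.6
tool_pos: [0.4019, 0.2078, 0.2694]
ee_rot: [3.141, -0.0, 1.61]
wrist_force: [5.6, 1.5, -6.4]
width: 0.0135
finger_force: 30.0
```

```bash
python3 - <<'E'
from h import *
o=robot.get_obs(); print(o["tool_pos"],o["ee_rot"],o["wrist_force"])
p=eyes.snapshot("wrist"); b=p["color"]
q=eyes.snapshot("scene"); s=q["color"][190:310,140:360]
for th in(.13,.16,.19,.22):
  yb=np.array([-.039,.999,0]);xb=np.array([.999,.039,0]);h=np.array([.5005,.2115,0])+xb*.0675+[0,0,.054]
  c=[h+xb*(-.1325*np.cos(th)+.012*np.sin(th))+np.array([0,0,.012*np.cos(th)+.1325*np.sin(th)])+yb*k for k in(-.094,.094)]
  f=lambda X:(lambda v:(lambda k:(k[:2]/k[2]).round(0).tolist())(np.array(p["camera_matrix"])@[v[0],-v[1],-v[2]]))(np.linalg.inv(np.array(p["tool_from_camera"]))[:3]@np.append(rot(o).T@(X-o["tool_pos"]),1))
  print(th,[f(x) for x in c],[proj(q,x).round(0).tolist() for x in c])
cv2.imwrite("pics/c6.png",np.vstack([cv2.resize(b,(440,330)),cv2.resize(s,(440,240),interpolation=cv2.INTER_CUBIC)])[:,:,::-1])
E
```

```text
[0.40192193 0.20784643 0.26936788] [ 3.14071008e+00 -2.03668736e-04  1.61015185e+00] [ 5.64358333  1.52524004 -6.38903066]
0.13 [[384.0, 460.0], [403.0, 94.0]] [[265.0, 238.0], [205.0, 250.0]]
0.16 [[387.0, 466.0], [408.0, 92.0]] [[265.0, 237.0], [205.0, 249.0]]
0.19 [[391.0, 472.0], [413.0, 91.0]] [[265.0, 236.0], [204.0, 248.0]]
0.22 [[394.0, 479.0], [418.0, 89.0]] [[265.0, 234.0], [204.0, 247.0]]
```

View pics/c6.png

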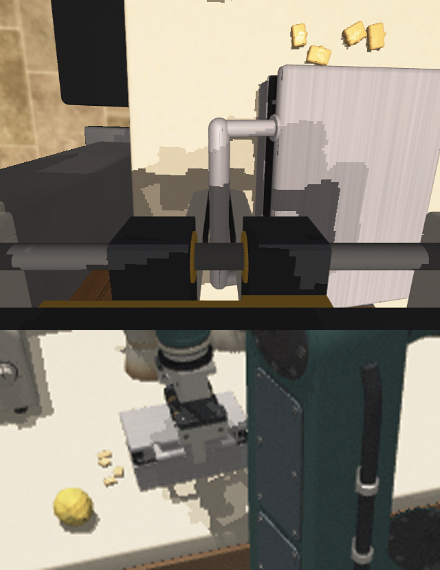

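The lid is raised and held by the bar. Its top-left front corner at (283,66), which is (412,96) at full size, fits about 0.18-0.19 rad. The flakes lie on the worktop outside the box. I'll add a small final trim and check it.

Request:
{"method": "step_arm", "body": {"commands": [[[0,0.2,-1.5,0,0,0,5],[0,0,0,0,0,0,5],[0,0,0,0,0,0,5],[0,0,0,0,0,0,5]]]}}

```text
time: 24.2
tool_pos: [0.4022, 0.2079, 0.2709]
ee_rot: [3.14, -0.0, 1.61]
wrist_force: [5.4, 1.1, -6.3]
width: 0.0136
finger_force: 30.0
```

```bash
python3 - <<'E'
from h import *
o=robot.get_obs(); print(o["tool_pos"],o["wrist_force"],o["width"],o["qvel"].round(4))
E
```

```text
[0.40216544 0.20785194 0.27092394] [ 5.4231709   1.14532515 -6.27214609] 0.013622081036746081 [ 0.0002  0.0004  0.0002 -0.0001  0.0008 -0.0006]
```

Rise is 31.9 mm at the bar, about 25 mm at the lid's front edge, and everything is still.

```bash
python3 -c "
from bench import robot; print(robot.close_job())"
```

```text
the job is handed in; nothing more can be done
None
```

The job is handed in: I pushed all four flakes off the lid with the scraper, stood it upright right of the box, pulled the lid free and still hold it by the bar with its front edge about 25 mm up, in just over 24 s.

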